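# Feed the long power resistor under the guard of the test fixture with the push stick

### The job

Pick up the wooden push stick by its upright grip and use it to push the longer of the two finned resistors waiting on the test fixture along its lane, under the guard, all the way up to the end stop. Then draw the stick back out from under the guard and lay it down flat, clear of the guard. Only the stick may touch that resistor, and the shorter resistor in the other lane stays where it is.

Things in the scene. Friction and masses are not known exactly. Their poses are not given: they have to be found in the camera images.
- stick_grip (a point): Middle of the upright grip of the wooden push stick (160 g), 65 mm above its underside. Grip: flat block 50 mm along the stick, 18 mm thick, top 95 mm above the underside; take it from above across the 18 mm. It stands on a flat bar 270 mm long, 22 mm wide, 18 mm high. +x runs along the stick to the pushing face, 170 mm ahead of this point; the tail ends 110 mm behind it. z up.
- stick_tip (a point): Middle of the flat pushing face at the front of the push stick, 12 mm above its underside. Here the stick has a cross head 40 mm wide, 24 mm high and 12 mm thick. +x points forward out of the face, z up.
- long_res_center (a point): Centre (14 mm above the underside) of the longer finned aluminium resistor: 80 mm long, 50 mm wide, body 28 mm high (35 mm over its two brass studs), about 280 g. x along its length, z up. It waits in one of the fixture's two lanes (either one), before the guard, roughly in line with the lane.
- short_res_center (a point): Centre of the shorter finned resistor in the other lane, 50 mm long, 50 mm wide, body 28 mm high, to be left where it is.
- fixture: Fixed steel fixture; origin at table level mid-guard, +x feed direction, z up. Bed 8 mm thick from x -160 mm (open end) to 150. Lane centres y +36 and -36 mm, 64 mm wide, fences 15 mm above bed. Grey guard bridge x -30 to 30, y -86 to 86 mm; openings 50 mm high above the bed, top 66 mm above table. End stop: black block 40 mm high, face at x 130, so the long resistor's centre is at x 90 when home.
Not all that is in view belongs to the job. What is shaped like the part that bears long_res_center but green or purple is not meant.

How it is judged:
On the way, in this order (a step that is already met when the one before it is completed fails the run):
1. the push stick is pushing the long resistor in under the guard (contact force between push_stick and long_res above 0.15 N and x of long_res_center in the frame of fixture above -0.055 m).
2. the long resistor is home at the end stop (x of long_res_center in the frame of fixture above 0.075 m and z of long_res_center in the frame of fixture below 0.035 m and angle between the x axis of long_res and the x axis of fixture, either way round below 0.175 rad and angle between long_res_center's own z axis and vertical below 0.15 rad), for 0.1 s.
At the end, for the whole second after the job is handed in: The long resistor lies flat beyond the guard, its front within 15 mm of the end stop and within 10 degrees of the lane; the push stick lies flat and at rest on the table or infeed bed, its pushing face and grip outside the guard and the bay behind it (all of step 2 and (x of stick_tip in the frame of fixture below -0.03 m or x of stick_tip in the frame of fixture above 0.16 m or y of stick_tip in the frame of fixture below -0.09 m or y of stick_tip in the frame of fixture above 0.09 m) and (x of stick_grip in the frame of fixture below -0.03 m or x of stick_grip in the frame of fixture above 0.16 m or y of stick_grip in the frame of fixture below -0.09 m or y of stick_grip in the frame of fixture above 0.09 m) and height (world z) of stick_tip below 0.03 m and height (world z) of stick_grip below 0.085 m and angle between stick_grip's own z axis and vertical below 0.15 rad and linear speed of each of push_stick, long_res below 0.02 m/s); the robot touches nothing.
It fails at once if the gripper or arm touches the long resistor (contact force between any of the fingers, the arm and long_res above 1 N).
It fails at once if the short resistor is moved by more than 15 mm (distance of short_res_center from where it was at the start of the episode above 0.015 m).
It also fails if it takes over 51 s, if anything falls off the work surface, if the arm or the gripper's body presses on something with over 40 N, if the wrist force passes 120 N, or if a joint passes its speed limit or range.

### The arm

A 6-joint arm with a two-finger parallel gripper is mounted at the origin on the work surface. World frame = base frame: x ahead of the robot, y to its left, z up, the work surface at z = 0. Lengths are in m, angles in rad, forces in N, time in s.
With the tool pointing down it reaches from about 0.35 to 0.975 m from the base axis. Payload 4.9 kg.
Tool frame: the origin (TCP) lies midway between the tips of the shut fingers; the grasp point (between the pads) lies manip.grip_depth behind it (manip.grip_depth is the distance from the TCP to the grasp point, in m); z points along the fingers, x is the direction in which the jaws open and shut, and the axes are right-handed (so a half turn about z gives the same grasp; the last joint's range is limited). The gripper opens to 85 mm and grips with 20 to 120 N. Pads are 22 mm wide; open, the fingers measure 114 mm over their backs; the gripper's body (76 mm by 85 mm) begins 54 mm behind the grasp point. The pads swing forward as they close: fully open they stand 13 mm farther back than shut.
Start: joints at [1.188, 0.053, 1.613, -0, 1.476, -0.119], TCP at [0.163, 0.603, 0.231] pointing down, gripper open.
Joint ranges: [-3.01, 3.01], [-1.01, 2.22], [0.06, 2.58], [-1.02, 4.17], [0.09, 2.62], [-3.14, 3.14]. Speed limits (rad/s): [2.57, 2.57, 3.14, 3.14, 3.14, 3.14].

### API

Orientations are given as a unit quaternion [w, x, y, z].
In Python, from plant import state, grab_frame, ticket, manip gives the robot as it stands.
- The arm moves only by the tool carry_out, never from a script. Its argument "moves" is a list that holds one entry, the list of rows, each a list of 7 numbers: the turn, a rotation vector about the tool's x, y, z each as a share of 5 degrees, from -1 to 1, then the shift along the tool's x, y, z each as a share of 0.04 m, from -1 to 1, then the gripper command: -1 is shut, 1 is fully open, values between are in proportion. A call has 1 to 8 rows; each row shifts and turns the commanded pose from where the row before left it, along the tool's axes as they then stand; what a row does not reach is not made up. A row lasts 1/12 s, in which the tool goes at most 41.7 mm and 7.16 degrees, less where a joint would pass 70% of its speed; a pose out of reach is approached as far as the arm can. A call with a number of a shift or a turn outside -1 to 1 is refused whole. A call with a gripper value outside its range is refused whole. The fingers move at their own pace and stop on an object; the grip force is fixed at half the most. Time passes only in rows, so rows that do not move let the fingers close. It gives the time, the measured TCP pose, the force and the opening at its end, in the units of the state.
- state(): the state, without advancing time (a new reading comes with each control period).
- grab_frame(name): name is "scene" or "top"; returns a dict with "frame" (384x512x3 uint8, red, green, blue), "z_map" (384x512 float32, m along the optical axis (not along the pixel's ray), 0 where there is no reading), "K" (3x3 intrinsics, pixels), "world_from_camera" (4x4, takes a point from camera to world coordinates). Camera axes: x right, y down, z forward; pixel columns grow to the right and rows downward; lengths in m; the calibration is good to about 2 mm. A picture is of the moment at which its call begins.
- ticket.job_done(): hands the job in, once; it reports no verdict.
The state is a dict: "time": time; "joint_pos": joint angles; "joint_vel": joint speeds; "joint_efforts": joint torques, N m; "tool_pos": TCP position; "tool_rot": TCP orientation; "contact_force": force on the tool from outside, world axes, zero at the start; "ft_torque": the same for the moment, N m; "gripper_width": opening from 0.0 (shut) to 1.0 (fully open).
Only numpy, scipy, OpenCV 4.12 (cv2) and the standard library are available. Lean on these libraries where they do the work, as an engineer would, in place of code of your own. Each camera call takes 0.05 s, during which the arm holds its last target.

## Working session

There is one attempt and no reset: what is moved stays moved. The work goes in short steps, Python scripts to look and compute and a tool call to move; the robot and the scene stay as the last step left them, time stands still between calls to the robot, and variables do not carry over. Pictures are saved under pics/ and viewed, and the job is handed in when it is done.

Besides the shell and the picture viewer there is one more tool, called after "Request:" as name(argument=value, ...) on one line, values as JSON. carry_out: Moves the arm, as the interface text tells. Shift numbers are shares of 0.04 m and turn numbers shares of 5 degrees, none past 1 either way. Its arguments: {"type":"object","properties":{"moves":{"type":"array"}},"required":["moves"]}

```bash
mkdir -p pics; ls; python3 - <<'E'
from plant import state, grab_frame, ticket, manip
import cv2,numpy as np
print(state()); print(manip.grip_depth, [a for a in dir(manip) if a[0]!='_'])
for n in("scene","top"):
    f=grab_frame(n); cv2.imwrite(f"pics/{n}0.png",cv2.resize(f["frame"][:,:,::-1],(800,600)))
    np.savez(f"{n}0.npz",**f); print(n,f["K"].tolist(),f["world_from_camera"].round(4).tolist())
E
```

```text
pics
{'time': 0.0, 'joint_pos': array([ 1.18800141e+00,  5.33630759e-02,  1.61430966e+00, -3.97526970e-06,
        1.47599527e+00, -1.19007492e-01]), 'joint_vel': array([-1.19513122e-03,  3.20660710e-04,  1.41092020e-03,  4.13836346e-04,
       -1.58437182e-05,  4.87006544e-04]), 'joint_efforts': array([ 5.70767170e-04, -3.93689740e+01, -3.70172453e+01, -7.98731116e-05,
        7.26113882e-03, -1.41425568e-05]), 'tool_pos': array([0.16273047, 0.60279214, 0.23004981]), 'tool_rot': array([ 5.30303594e-04,  7.93957525e-01,  6.07972345e-01, -8.91938840e-04]), 'contact_force': array([ 0.33624061,  0.40366298, -0.35183148]), 'ft_torque': array([-0.03612725,  0.010867  , -0.0142216 ]), 'gripper_width': 0.9996754846810938}
0.0187 ['IKError', 'grip_depth']
scene [[496.9756170023283, 0.0, 253.58962694955008], [0.0, 496.9756170023283, 195.07109898078534], [0.0, 0.0, 1.0]] [[-0.1749, 0.8418, -0.5107, 1.0853], [0.9845, 0.1436, -0.1003, 0.0858], [-0.0111, -0.5204, -0.8539, 1.0537], [0.0, 0.0, 0.0, 1.0]]
top [[381.57065802029865, 0.0, 254.91511892315805], [0.0, 381.57065802029865, 187.41330755472828], [0.0, 0.0, 1.0]] [[-0.0209, -0.991, 0.1324, 0.3826], [-0.9997, 0.0196, -0.0108, -0.0035], [0.0081, -0.1326, -0.9911, 0.9543], [0.0, 0.0, 0.0, 1.0]]
```

View pics/scene0.png

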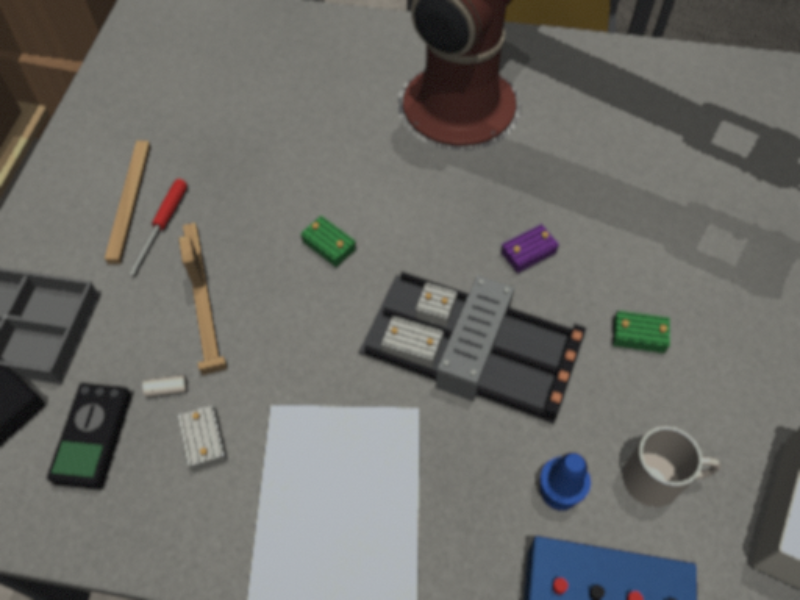

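View pics/top0.png

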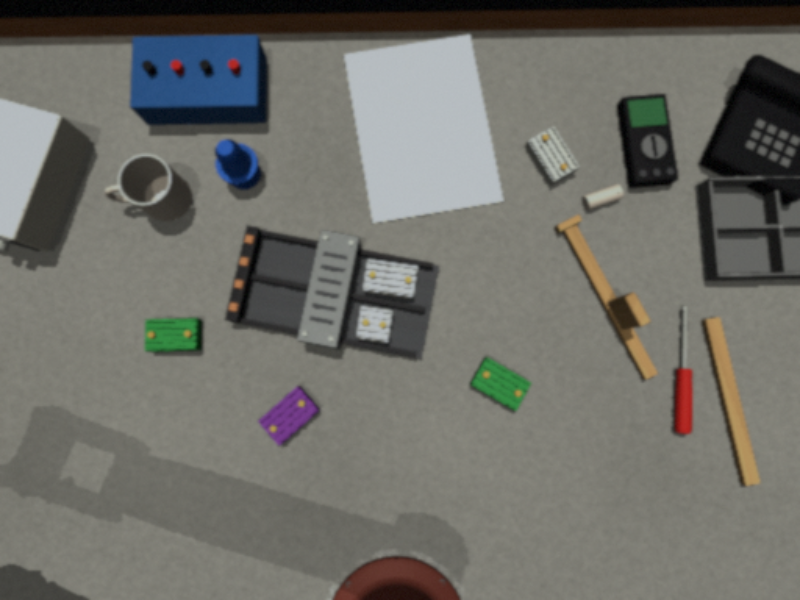

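The top view shows the fixture at (330,295) with its end stop to the left. The long resistor is in the upper lane at (390,278) and the short one at (375,325). The stick's grip is at (628,310) and its head at (569,225). Next I'll measure these from the depth.

```bash
cat > h.py <<'E'
import numpy as np,cv2
def cloud(f):
    z=f["z_map"];K=f["K"];T=f["world_from_camera"]
    v,u=np.mgrid[:z.shape[0],:z.shape[1]]
    p=np.stack([(u-K[0,2])/K[0,0]*z,(v-K[1,2])/K[1,1]*z,z],-1)
    return p@T[:3,:3].T+T[:3,3], z>0
def proj(f,P):
    T=np.linalg.inv(f["world_from_camera"]);c=np.atleast_2d(P)@T[:3,:3].T+T[:3,3]
    q=c@f["K"].T;return q[:,:2]/q[:,2:]
E
python3 - <<'E'
import numpy as np,cv2
from h import *
for n in("top","scene"):
    f=dict(np.load(n+"0.npz"));P,ok=cloud(f);im=f["frame"].astype(int)
    if n=="top":px=lambda u,v:P[int(v*.64),int(u*.64)].round(4)
    else: px=lambda u,v:P[int(v*.64),int(u*.64)].round(4)
    z=P[...,2]
    tab=ok&(abs(z)<.01);print(n,"table z",np.median(z[tab]), z[tab].std())
    hsv=cv2.cvtColor(f["frame"],cv2.COLOR_RGB2HSV)
    wood=(hsv[...,0]>8)&(hsv[...,0]<22)&(hsv[...,1]>90)&ok&(z>-.02)&(P[...,1]<-.1)&(P[...,0]>.2)&(P[...,0]<.8)&(z<.12)
    k,lab,st,cen=cv2.connectedComponentsWithStats(wood.astype(np.uint8))
    for i in range(1,k):
        if st[i,4]<60: continue
        m=lab==i;Q=P[m]
        print("comp",st[i,4],cen[i]/.64,Q.min(0).round(3),Q.max(0).round(3))
        g=Q[Q[:,2]>.06]
        for nm,S in(("gript",Q[Q[:,2]>.085]),("bar",Q[(Q[:,2]>.012)&(Q[:,2]<.028)]),("all",Q)):
            if len(S)>4:
                r=cv2.minAreaRect((S[:,:2]*1000).astype(np.float32));print(nm,len(S),r,S[:,2].mean())
    # guard top
    G=P[ok&(z>.058)&(z<.075)&(P[...,0]>.3)&(P[...,0]<.7)&(P[...,1]>-.2)&(P[...,1]<.3)]
    r=cv2.minAreaRect((G[:,:2]*1000).astype(np.float32));print("guard",len(G),r,np.median(G[:,2]),G.mean(0))
    B=P[ok&(z>.004)&(z<.075)&(P[...,0]>.35)&(P[...,0]<.65)&(P[...,1]>-.15)&(P[...,1]<.3)]
E
```

```text
top table z 0.0006995941131335282 0.002315357899878732
comp 1382 [611.60003618 298.97566932] [ 0.366 -0.42  -0.003] [ 0.629 -0.27   0.1  ]
gript 191 ((467.43170166015625, -357.8569641113281), (47.99321746826172, 18.351272583007812), 24.64246368408203) 0.09459449482831576
bar 949 ((495.9393310546875, -349.02069091796875), (277.9792175292969, 39.352691650390625), 27.132230758666992) 0.018542129163112594
all 1382 ((501.806396484375, -360.469970703125), (277.9792175292969, 65.0826644897461), 27.132230758666992) 0.03405697018690397
comp 1241 [730.55877317 401.28676471] [ 0.202 -0.568 -0.002] [ 0.459 -0.497  0.023]
bar 1160 ((330.4156799316406, -527.620361328125), (258.5133361816406, 26.682498931884766), 8.63773250579834) 0.0180229559647166
all 1241 ((331.16839599609375, -532.5755615234375), (258.5133361816406, 36.70648956298828), 8.63773250579834) 0.017339750273717914
guard 1882 ((580.055419921875, 122.16889953613281), (320.93634033203125, 144.5512237548828), 23.16266441345215) 0.0666009855593499 [0.51315511 0.0958303  0.06658966]
scene table z -7.202022333419045e-05 0.002635375952086386

[... 289 characters left out ...]
3883819580078), 8.677510261535645) 0.01685157337130399
comp 910 [200.42582418 298.7448489 ] [ 0.366 -0.412 -0.004] [ 0.627 -0.272  0.1  ]
gript 132 ((467.7254943847656, -358.9092712402344), (52.24848175048828, 16.19731330871582), 24.904891967773438) 0.0936432081570949
bar 643 ((496.9196472167969, -350.53314208984375), (281.20550537109375, 37.17961883544922), 27.120140075683594) 0.01836530965224295
all 910 ((496.9196472167969, -350.53314208984375), (281.20550537109375, 37.17961883544922), 27.120140075683594) 0.03432076400009248
guard 1749 ((511.86541748046875, 91.46633911132812), (60.550716400146484, 173.8582763671875), 77.78069305419922) 0.06555679914500001 [0.51652685 0.09111053 0.06556151]
```

```bash
python3 - <<'E'
import numpy as np,cv2
from h import *
for n in("top","scene"):
    f=dict(np.load(n+"0.npz"));P,ok=cloud(f);z=P[...,2]
    hsv=cv2.cvtColor(f["frame"],cv2.COLOR_RGB2HSV)
    # guard
    m=ok&(abs(z-.066)<.006)&(hypot:=np.hypot(P[...,0]-.512,P[...,1]-.092)<.11)
    k,lab,st,cen=cv2.connectedComponentsWithStats(m.astype(np.uint8));i=1+st[1:,4].argmax();G=P[lab==i]
    r=cv2.minAreaRect((G[:,:2]*1000).astype(np.float32));print(n,"guard",r,len(G),"pca",np.degrees(np.arctan2(*np.linalg.svd(G[:,:2]-G[:,:2].mean(0))[2][0][::-1])),G.mean(0))
    a=np.radians(77.8);X=np.array([np.cos(a),np.sin(a)]);Y=np.array([-X[1],X[0]]);O=np.array([.512,.0915])
    F=np.stack([(P[...,:2]-O)@X,(P[...,:2]-O)@Y,z],-1)
    box=ok&(F[...,0]>-.2)&(F[...,0]<.18)&(abs(F[...,1])<.1)&(z>.006)
    es=box&(F[...,0]>.1)&(z>.036);print("endstop",F[es].min(0),F[es].max(0),len(F[es]))
    print("all bounds",F[box].min(0),F[box].max(0))
    for nm,s in(("neg lane",-1),("pos lane",1)):
        m=box&(F[...,0]<-.03)&(F[...,0]>-.158)&(abs(F[...,1]-s*.036)<.032)&(z>.028)&(z<.05)&(hsv[...,2]>0)
        Q=F[m];r=cv2.minAreaRect((Q[:,:2]*1000).astype(np.float32));print(nm,r,len(Q),Q[:,2].max(),Q.min(0),Q.max(0), )
    # stick
    d=np.radians(26);S=P[ok&(z>.012)&(z<.024)&(hsv[...,1]>70)&(P[...,1]<-.25)&(P[...,1]>-.45)&(P[...,0]>.35)&(P[...,0]<.64)]
    u=np.array([np.cos(d),np.sin(d)]);
    c=np.array([.4675,-.358]);
    for _ in range(3):
        w=np.array([-u[1],u[0]]);s=(S[:,:2]-c)@u;t=(S[:,:2]-c)@w
        mm=(abs(t)<.016)&(s<.14)&(s>.03);p=np.polyfit(s[mm],t[mm],1);
        dd=np.arctan(p[0]);ang=np.arctan2(u[1],u[0])+dd;u=np.array([np.cos(ang),np.sin(ang)])
    w=np.array([-u[1],u[0]]);s=(S[:,:2]-c)@u;t=(S[:,:2]-c)@w;mm=abs(t)<.03
    print("stick ang",np.degrees(ang),"s",s[mm].min(),s[mm].max(),"t med",np.median(t[(abs(t)<.016)&(s>.03)&(s<.14)]))
E
```

```text
top guard ((511.65545654296875, 93.84434509277344), (60.54494857788086, 171.8089599609375), 77.85088348388672) 1849 pca 167.81190958870766 [0.51040067 0.09363012 0.06658606]
endstop [ 0.13090024 -0.07494969  0.03609107] [0.15212209 0.0767448  0.04877567] 525
all bounds [-0.15781894 -0.08505128  0.00600804] [0.17080814 0.08675453 0.07320153]
neg lane ((-85.16157531738281, -36.68269348144531), (79.7989501953125, 50.39609909057617), 2.9268550872802734) 670 0.046751332864277906 [-0.12595798 -0.06308016  0.02836201] [-0.04434546 -0.00981719  0.04675133]
pos lane ((-74.85013580322266, 38.51715087890625), (49.678443908691406, 50.112205505371094), 2.9198215007781982) 432 0.047003074066848005 [-0.1004439   0.01272991  0.02993438] [-0.04885845  0.06459815  0.04700307]
stick ang 25.202336534838178 s -0.14292080376550548 0.16953258105766603 t med 0.0007693025817273805
scene guard ((511.8647766113281, 91.64811706542969), (60.16141891479492, 173.89346313476562), 77.62178039550781) 1732 pca -12.449065540196175 [0.51609219 0.09113551 0.06561378]
endstop [ 0.13000769 -0.0774538   0.03600698] [0.15008349 0.07534681 0.04798463] 516
all bounds [-0.19095066 -0.08728995  0.00600412] [0.17807787 0.08704663 0.07358083]
neg lane ((-87.12614440917969, -34.94617462158203), (80.63751220703125, 59.49690628051758), 2.446667194366455) 692 0.04537993102413207 [-0.12788474 -0.06543253  0.02807965] [-0.04587383 -0.00583074  0.04537993]
pos lane ((-76.70503997802734, 37.39700698852539), (50.26705551147461, 52.06473159790039), 4.1007490158081055) 406 0.04728023875941467 [-0.10277366  0.01079676  0.0280603 ] [-0.05086124  0.06504544  0.04728024]
stick ang 25.236465709820713 s -0.14256635728833292 0.1702533637959892 t med -0.0013194390798867755
```

Fixture: origin (0.512, 0.0925), +x yaw 77.75°. The long resistor is at fixture x −0.086, y −0.036. The stick grip is at (0.4677, −0.3583) with yaw 25.2°. Next is a planner helper that gives rows I can type.

```bash
cat > pl.py <<'E'
import numpy as np
from scipy.spatial.transform import Rotation as R
from plant import state
# fixture
A=np.radians(77.75);O=np.array([.512,.0925]);X=np.array([np.cos(A),np.sin(A)]);Y=np.array([-X[1],X[0]])
def fw(x,y): return O+x*X+y*Y
def wf(p): d=np.array(p)[:2]-O; return np.array([d@X,d@Y])
def rot(q): return R.from_quat([q[1],q[2],q[3],q[0]])
def down(yaw): # tool x axis at yaw (deg), z down
    a=np.radians(yaw);x=np.array([np.cos(a),np.sin(a),0]);z=np.array([0,0,-1.]);return R.from_matrix(np.stack([x,np.cross(z,x),z],1))
def plan(p0,r0,p1,r1,n,g):
    """rows; shift first in the axes before the turn"""
    rv=(r0.inv()*r1).as_rotvec();rows=[];r=r0;p=np.array(p0)
    for i in range(n):
        tgt=p0+(p1-p0)*(i+1)/n
        s=(r.inv().apply(tgt-p)/.04).round(2);t=(np.degrees(rv/n)/5).round(2)
        rows.append([*t.tolist(),*s.tolist(),g]);p=p+r.apply(s*.04);r=r*R.from_rotvec(np.radians(t*5))
    for i in range(0,n,8): print("[["+",".join(str(w).replace(" ","") for w in rows[i:i+8])+"]]")
    print("end",p.round(4),r.apply([1,0,0]).round(3))
    return p,r
def cur():
    s=state();return np.array(s["tool_pos"]),rot(s["tool_rot"])
E
python3 - <<'E'
from pl import *
p,r=cur();print(r.as_matrix().round(3))
p,r=plan(p,r,np.array([.5,.12,.23]),down(74.9-75),16,1)
p,r=plan(p,r,np.array([.4677,-.3583,.19]),down(-64.8),14,1)
E
```

```text
[[ 0.261  0.965 -0.001]
 [ 0.965 -0.261 -0.002]
 [-0.002 -0.    -1.   ]]
[[[0.0,0.0,0.94,-0.59,0.71,0.0,1],[0.0,0.0,0.94,-0.53,0.75,0.0,1],[0.0,0.0,0.94,-0.47,0.79,0.0,1],[0.0,0.0,0.94,-0.4,0.83,0.0,1],[0.0,0.0,0.94,-0.33,0.86,0.01,1],[0.0,0.0,0.94,-0.27,0.88,-0.0,1],[0.0,0.0,0.94,-0.18,0.9,-0.0,1],[0.0,0.0,0.94,-0.12,0.91,-0.0,1]]]
[[[0.0,0.0,0.94,-0.03,0.92,0.0,1],[0.0,0.0,0.94,0.03,0.92,0.0,1],[0.0,0.0,0.94,0.12,0.92,0.0,1],[0.0,0.0,0.94,0.18,0.9,0.0,1],[0.0,0.0,0.94,0.26,0.88,0.01,1],[0.0,0.0,0.94,0.34,0.86,-0.0,1],[0.0,0.0,0.94,0.4,0.82,-0.0,1],[0.0,0.0,0.94,0.47,0.8,-0.0,1]]]
end [0.5002 0.1199 0.23  ] [ 1.    -0.005 -0.001]
[[[0.0,-0.0,0.92,-0.05,0.85,0.07,1],[0.0,-0.0,0.92,0.01,0.86,0.08,1],[0.0,-0.0,0.92,0.09,0.85,0.07,1],[0.0,-0.0,0.92,0.15,0.84,0.07,1],[0.0,-0.0,0.92,0.22,0.83,0.07,1],[0.0,-0.0,0.92,0.28,0.81,0.08,1],[0.0,-0.0,0.92,0.35,0.78,0.07,1],[0.0,-0.0,0.92,0.41,0.75,0.07,1]]]
[[[0.0,-0.0,0.92,0.47,0.72,0.08,1],[0.0,-0.0,0.92,0.53,0.67,0.07,1],[0.0,-0.0,0.92,0.57,0.63,0.07,1],[0.0,-0.0,0.92,0.63,0.59,0.07,1],[0.0,-0.0,0.92,0.67,0.53,0.08,1],[0.0,-0.0,0.92,0.71,0.47,0.07,1]]]
end [ 0.4678 -0.3582  0.19  ] [ 0.427 -0.904  0.001]
```

Request:
carry_out(moves=[[[0,0,0.94,-0.59,0.71,0,1],[0,0,0.94,-0.53,0.75,0,1],[0,0,0.94,-0.47,0.79,0,1],[0,0,0.94,-0.4,0.83,0,1],[0,0,0.94,-0.33,0.86,0,1],[0,0,0.94,-0.27,0.88,0,1],[0,0,0.94,-0.18,0.9,0,1],[0,0,0.94,-0.12,0.91,0,1]]])

```text
time: 0.77
tool_pos: [0.3318, 0.3602, 0.2309]
tool_rot: [0.0, 0.948, 0.318, -0.0]
contact_force: [0.2, 0.4, 0.6]
gripper_width: 1.005
```

Request:
carry_out(moves=[[[0,0,0.94,-0.03,0.92,0,1],[0,0,0.94,0.03,0.92,0,1],[0,0,0.94,0.12,0.92,0,1],[0,0,0.94,0.18,0.9,0,1],[0,0,0.94,0.26,0.88,0,1],[0,0,0.94,0.34,0.86,0,1],[0,0,0.94,0.4,0.82,0,1],[0,0,0.94,0.47,0.8,0,1]]])

```text
time: 1.43
tool_pos: [0.5008, 0.1187, 0.2309]
tool_rot: [-0.0, 1.0, -0.005, -0.0]
contact_force: [-0.2, 0.8, -0.3]
gripper_width: 1.002
```

Request:
carry_out(moves=[[[0,0,0.92,-0.05,0.85,0.07,1],[0,0,0.92,0.01,0.86,0.08,1],[0,0,0.92,0.09,0.85,0.07,1],[0,0,0.92,0.15,0.84,0.07,1],[0,0,0.92,0.22,0.83,0.07,1],[0,0,0.92,0.28,0.81,0.08,1],[0,0,0.92,0.35,0.78,0.07,1],[0,0,0.92,0.41,0.75,0.07,1]]])

```text
time: 2.1
tool_pos: [0.4811, -0.1542, 0.2075]
tool_rot: [-0.0, 0.947, -0.32, -0.0]
contact_force: [0.2, -0.4, 0.1]
gripper_width: 1.002
```

Request:
carry_out(moves=[[[0,0,0.92,0.47,0.72,0.08,1],[0,0,0.92,0.53,0.67,0.07,1],[0,0,0.92,0.57,0.63,0.07,1],[0,0,0.92,0.63,0.59,0.07,1],[0,0,0.92,0.67,0.53,0.08,1],[0,0,0.92,0.71,0.47,0.07,1],[0,0,0,0,0,0,1],[0,0,0,0,0,0,1]]])

```text
time: 2.77
tool_pos: [0.4673, -0.3585, 0.1894]
tool_rot: [-0.0, 0.844, -0.536, -0.001]
contact_force: [-1.8, -0.4, 0.2]
gripper_width: 0.995
```

Request:
carry_out(moves=[[[0,0,0,0,0,0.8,1],[0,0,0,0,0,0.8,1],[0,0,0,0,0,0.8,1],[0,0,0,0,0,0.7,1],[0,0,0,0,0,0.45,1],[0,0,0,0,0,0,1],[0,0,0,0,0,0,-1],[0,0,0,0,0,0,-1]]])

```text
time: 3.43
tool_pos: [0.4691, -0.3576, 0.0502]
tool_rot: [0.0, 0.845, -0.535, 0.001]
contact_force: [0.7, 0.3, 1.4]
gripper_width: 0.741
```

Request:
carry_out(moves=[[[0,0,0,0,0,0,-1],[0,0,0,0,0,0,-1],[0,0,0,0,0,0,-1],[0,0,0,0,0,0,-1],[0,0,0,0,0,0,-1],[0,0,0,0,0,0,-1],[0,0,0,0,0,0,-1],[0,0,0,0,0,0,-1]]])

```text
time: 4.1
tool_pos: [0.4687, -0.3582, 0.0498]
tool_rot: [0.0, 0.845, -0.535, 0.001]
contact_force: [-0.6, 0.9, 5.7]
gripper_width: 0.201
```

Request:
carry_out(moves=[[[0,0,0,0,0,-0.3,-1],[0,0,0,0,0,-0.7,-1],[0,0,0,0,0,-0.7,-1],[0,0,0,0,0,-0.3,-1],[0,0,0,0,0,0,-1]]])

```text
time: 4.52
tool_pos: [0.4698, -0.3593, 0.1328]
tool_rot: [0.001, 0.845, -0.535, 0.004]
contact_force: [0.8, -0.1, -1.7]
gripper_width: 0.201
```

```bash
python3 - <<'E'
from pl import *
p,r=cur();print(p,state()["gripper_width"])
t=fw(-.143-.169,-.036);plan(p,r,np.array([*t,p[2]]),down(-12.25),14,-1)
E
```

```text
[ 0.46978911 -0.35931022  0.13276815] 0.20070042891723805
[[[0.0,-0.01,-0.75,-0.22,-0.12,-0.0,-1],[0.0,-0.01,-0.75,-0.2,-0.14,-0.0,-1],[0.0,-0.01,-0.75,-0.2,-0.15,-0.0,-1],[0.0,-0.01,-0.75,-0.19,-0.17,-0.0,-1],[0.0,-0.01,-0.75,-0.18,-0.17,-0.0,-1],[0.0,-0.01,-0.75,-0.16,-0.19,-0.0,-1],[0.0,-0.01,-0.75,-0.15,-0.2,-0.0,-1],[0.0,-0.01,-0.75,-0.14,-0.21,-0.0,-1]]]
[[[0.0,-0.01,-0.75,-0.13,-0.21,-0.0,-1],[0.0,-0.01,-0.75,-0.11,-0.23,-0.0,-1],[0.0,-0.01,-0.75,-0.1,-0.23,-0.0,-1],[0.0,-0.01,-0.75,-0.08,-0.23,-0.0,-1],[0.0,-0.01,-0.75,-0.06,-0.24,-0.0,-1],[0.0,-0.01,-0.75,-0.05,-0.25,-0.0,-1]]]
end [ 0.481  -0.2199  0.1326] [ 0.977 -0.212 -0.004]
```

Request:
carry_out(moves=[[[0,0,-0.75,-0.22,-0.12,0,-1],[0,0,-0.75,-0.2,-0.14,0,-1],[0,0,-0.75,-0.2,-0.15,0,-1],[0,0,-0.75,-0.19,-0.17,0,-1],[0,0,-0.75,-0.18,-0.17,0,-1],[0,0,-0.75,-0.16,-0.19,0,-1],[0,0,-0.75,-0.15,-0.2,0,-1],[0,0,-0.75,-0.14,-0.21,0,-1]]])

```text
time: 5.18
tool_pos: [0.4735, -0.2766, 0.1261]
tool_rot: [-0.001, 0.955, -0.297, -0.002]
contact_force: [0.4, 1.0, -1.8]
gripper_width: 0.204
```

Request:
carry_out(moves=[[[0,0,-0.75,-0.13,-0.21,0,-1],[0,0,-0.75,-0.11,-0.23,0,-1],[0,0,-0.75,-0.1,-0.23,0,-1],[0,0,-0.75,-0.08,-0.23,0,-1],[0,0,-0.75,-0.06,-0.24,0,-1],[0,0,-0.75,-0.05,-0.25,0,-1],[0,0,0,0,0,0,-1],[0,0,0,0,0,0,-1]]])

```text
time: 5.85
tool_pos: [0.4784, -0.2175, 0.1268]
tool_rot: [-0.0, 0.994, -0.107, -0.001]
contact_force: [-1.1, -0.1, -0.6]
gripper_width: 0.202
```

```bash
cat > look.py <<'E'
import sys,cv2,numpy as np
from plant import grab_frame,state
from h import *; from pl import *
def look(tag,names=("scene","top")):
    out=[]
    for n in names:
        f=grab_frame(n);np.savez(f"{n}{tag}.npz",**f)
        out.append(cv2.resize(f["frame"][:,:,::-1],(400*2//len(names),300*2//len(names))))
        P,ok=cloud(f);z=P[...,2];F=np.stack([(P[...,:2]-O)@X,(P[...,:2]-O)@Y,z],-1)
        hsv=cv2.cvtColor(f["frame"],cv2.COLOR_RGB2HSV)
        w=ok&(hsv[...,0]>8)&(hsv[...,0]<22)&(hsv[...,1]>90)&(F[...,0]>-.55)&(F[...,0]<.12)&(abs(F[...,1]+.036)<.06)
        k,lab,st,_=cv2.connectedComponentsWithStats(w.astype(np.uint8));
        for i in np.argsort(-st[1:,4])[:2]+1 if k>1 else []:
            Q=F[lab==i];r=cv2.minAreaRect((Q[:,:2]*1000).astype(np.float32));
            b=Q[Q[:,2]<np.percentile(Q[:,2],60)]
            pz=np.polyfit(b[:,0],b[:,2],1)
            print(n,"wood",len(Q),Q.min(0).round(3),Q.max(0).round(3),np.array(r[0]).round(),np.array(r[1]).round(),round(r[2],1),"z at min/max x",np.polyval(pz,[b[:,0].min(),b[:,0].max()]).round(3))
        for s,xx in((-1,(-.2,-.03)),(-1,(.03,.13)),(1,(-.2,-.03))):
            m=ok&(F[...,0]>xx[0])&(F[...,0]<xx[1])&(abs(F[...,1]-s*.036)<.034)&(z>.03)&(z<.05)&(hsv[...,2]>90)&(hsv[...,1]<60)
            if m.sum()>40:
                Q=F[m];r=cv2.minAreaRect((Q[:,:2]*1000).astype(np.float32));print(n,"res lane",s,xx,np.array(r[0]).round(1),np.array(r[1]).round(1),round(r[2],1),m.sum(),Q[:,0].min().round(3),Q[:,0].max().round(3))
    cv2.imwrite(f"pics/look{tag}.png",np.hstack(out) if len(out)>1 else out[0])
if __name__=="__main__":
    s=state();print(s["time"],s["tool_pos"],"F",wf(s["tool_pos"]),s["gripper_width"]);look(sys.argv[1])
E
python3 look.py 1
```

```text
5.85 [ 0.47839034 -0.21752181  0.12676165] F [-0.31009418 -0.0329353 ] 0.2020884659417104
scene wood 1171 [-0.423 -0.096  0.081] [-0.142 -0.014  0.22 ] [-281.  -57.] [281.  77.] 1.8 z at min/max x [0.093 0.093]
scene wood 9 [-0.12  -0.041  0.04 ] [-0.113 -0.035  0.045] [-116.  -37.] [5. 8.] 22.6 z at min/max x [0.04  0.041]
scene res lane -1 (-0.2, -0.03) [-87.8 -37.4] [80.5 52.5] 3.3 636 -0.129 -0.047
scene res lane 1 (-0.2, -0.03) [-77.6  36.4] [49.8 49.9] 2.8 358 -0.104 -0.052
top wood 682 [-0.288 -0.071  0.005] [-0.141  0.024  0.411] [-209.  -19.] [ 77. 146.] 78.4 z at min/max x [0.098 0.089]
top wood 171 [-0.454 -0.061 -0.   ] [-0.306  0.01   0.41 ] [-383.  -20.] [162.  22.] 23.8 z at min/max x [0.069 0.109]
top res lane -1 (-0.2, -0.03) [-86.  -36.8] [79.9 50.3] 3.2 646 -0.127 -0.045
top res lane 1 (-0.2, -0.03) [-75.9  38.2] [49.7 49.8] 3.0 402 -0.102 -0.05
```

View pics/look1.png

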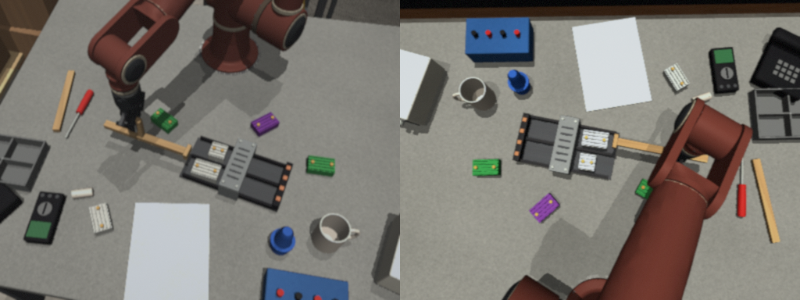

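```bash
python3 - <<'E'
import numpy as np,cv2
from h import *; from pl import *
for n in("scene","top"):
    f=dict(np.load(n+"1.npz"));P,ok=cloud(f);z=P[...,2];F=np.stack([(P[...,:2]-O)@X,(P[...,:2]-O)@Y,z],-1)
    hsv=cv2.cvtColor(f["frame"],cv2.COLOR_RGB2HSV)
    w=ok&(hsv[...,0]>8)&(hsv[...,0]<22)&(hsv[...,1]>80)&(z>.08)&(z<.112)&(abs(F[...,1]+.035)<.014)&(F[...,0]<-.14)&(F[...,0]>-.45)
    Q=F[w];
    for a in np.arange(-.44,-.14,.03):
        q=Q[(Q[:,0]>=a)&(Q[:,0]<a+.03)]
        if len(q)>5:print(n,a.round(2),len(q),np.median(q[:,2]).round(4),(q[:,1].min()/2+q[:,1].max()/2).round(4),q[:,1].min().round(3),q[:,1].max().round(3))
E
```

```text
scene -0.44 38 0.095 -0.0326 -0.044 -0.022
scene -0.41 99 0.0943 -0.0337 -0.046 -0.022
scene -0.38 91 0.0943 -0.0372 -0.046 -0.028
scene -0.35 68 0.0944 -0.0367 -0.045 -0.028
scene -0.32 80 0.0962 -0.0348 -0.045 -0.025
scene -0.29 140 0.0942 -0.0333 -0.045 -0.021
scene -0.26 127 0.0939 -0.0333 -0.045 -0.021
scene -0.23 132 0.0936 -0.0332 -0.045 -0.021
scene -0.2 127 0.0939 -0.0336 -0.046 -0.021
scene -0.17 132 0.0966 -0.0349 -0.049 -0.021
top -0.44 42 0.0957 -0.033 -0.044 -0.022
top -0.41 88 0.0956 -0.0323 -0.043 -0.022
top -0.38 7 0.0957 -0.0238 -0.025 -0.022
top -0.29 119 0.0957 -0.0333 -0.044 -0.022
top -0.26 130 0.0961 -0.0329 -0.044 -0.022
top -0.23 128 0.0958 -0.0333 -0.045 -0.022
top -0.2 129 0.0954 -0.0335 -0.045 -0.022
top -0.17 137 0.0982 -0.035 -0.049 -0.021
```

The stick is held level, with its underside 50 mm below the TCP, in line with the lane and its tip at fixture x −0.141. I'll lower it onto the bed with about 2.5 mm of clearance.

Request:
carry_out(moves=[[[0,0,0,0.08,0.03,0.3,-1],[0,0,0,0,0,0.4,-1],[0,0,0,0,0,0.4,-1],[0,0,0,0,0,0.35,-1],[0,0,0,0,0,0.2,-1],[0,0,0,0,0,0,-1],[0,0,0,0,0,0,-1]]])

```text
time: 6.53
tool_pos: [0.4818, -0.2201, 0.0618]
tool_rot: [-0.0, 0.994, -0.107, -0.001]
contact_force: [0.9, -0.2, -1.3]
gripper_width: 0.202
```

```bash
python3 look.py 2
```

```text
6.5333 [ 0.48184266 -0.22013809  0.06177959] F [-0.31191838 -0.03686414] 0.20196819817809938
scene wood 1028 [-0.422 -0.096  0.001] [-0.143 -0.002  0.149] [-280.  -51.] [278.  84.] 7.9 z at min/max x [0.028 0.028]
scene wood 9 [-0.119 -0.042  0.041] [-0.113 -0.036  0.045] [-116.  -38.] [5. 5.] 22.1 z at min/max x [0.044 0.041]
scene res lane -1 (-0.2, -0.03) [-87.6 -39.1] [80.2 52.5] 2.1 637 -0.128 -0.048
scene res lane 1 (-0.2, -0.03) [-77.5  36.7] [50.  49.5] 3.0 361 -0.104 -0.052
top wood 614 [-0.289 -0.063  0.007] [-0.143  0.023  0.373] [-213.  -18.] [ 77. 145.] 83.7 z at min/max x [0.031 0.029]
top wood 151 [-0.422 -0.044  0.019] [-0.308  0.009  0.349] [-364.  -18.] [121.  21.] 20.6 z at min/max x [0.031 0.03 ]
top res lane -1 (-0.2, -0.03) [-86.  -36.9] [79.8 50.5] 3.1 644 -0.127 -0.045
top res lane 1 (-0.2, -0.03) [-75.8  38. ] [49.9 50.4] 3.1 404 -0.102 -0.05
```

Request:
carry_out(moves=[[[0,0,0,0,-0.1,0,-1],[0,0,0,0,-0.15,0,-1],[0,0,0,0,-0.2,0,-1],[0,0,0,0,-0.2,0,-1],[0,0,0,0,-0.2,0,-1],[0,0,0,0,-0.2,0,-1],[0,0,0,0,-0.2,0,-1],[0,0,0,0,-0.2,0,-1]]])

```text
time: 7.3
tool_pos: [0.4947, -0.1625, 0.0626]
tool_rot: [0.0, 0.994, -0.106, 0.0]
contact_force: [-0.3, -2.4, -0.9]
gripper_width: 0.202
```

```bash
python3 look.py 3
```

```text
7.3 [ 0.4946615  -0.16245572  0.06263569] F [-0.2528295  -0.03715218] 0.20232469608714632
scene wood 1046 [-0.364 -0.096  0.004] [-0.088 -0.001  0.15 ] [-223.  -54.] [276.  79.] 6.0 z at min/max x [0.029 0.028]
scene wood 9 [-0.077 -0.041  0.04 ] [-0.07  -0.035  0.046] [-73. -38.] [5. 9.] 20.7 z at min/max x [0.04  0.043]
scene res lane -1 (-0.2, -0.03) [-60.4 -39.1] [50.9 51.7] 89.6 421 -0.086 -0.035
scene res lane 1 (-0.2, -0.03) [-77.8  36.6] [51.1 50.5] 1.8 358 -0.104 -0.052
top wood 545 [-0.21  -0.062  0.008] [-0.084  0.022  0.38 ] [-143.  -33.] [ 74. 122.] 66.7 z at min/max x [0.03  0.027]
top wood 180 [-0.35  -0.044  0.021] [-0.254  0.016  0.356] [-302.  -15.] [103.  29.] 30.8 z at min/max x [0.03 0.03]
top res lane -1 (-0.2, -0.03) [-56.6 -37.8] [53.  50.3] 0.1 427 -0.083 -0.03
top res lane 1 (-0.2, -0.03) [-75.8  38.2] [49.8 50.1] 2.9 404 -0.101 -0.05
```

Request:
carry_out(moves=[[[0,0,0,0,-0.2,0,-1],[0,0,0,0,-0.2,0,-1],[0,0,0,0,-0.2,0,-1],[0,0,0,0,-0.2,0,-1],[0,0,0,0,-0.2,0,-1],[0,0,0,0,-0.2,0,-1],[0,0,0,0,-0.2,0,-1],[0,0,0,0,-0.2,0,-1]]])

```text
time: 8.07
tool_pos: [0.508, -0.0999, 0.0624]
tool_rot: [-0.0, 0.994, -0.106, -0.0]
contact_force: [0.5, -1.4, -1.6]
gripper_width: 0.205
```

Request:
carry_out(moves=[[[0,0,0,0,-0.2,0,-1],[0,0,0,0,-0.2,0,-1],[0,0,0,0,-0.2,0,-1],[0,0,0,0,-0.2,0,-1],[0,0,0,0,-0.2,0,-1],[0,0,0,0,-0.15,0,-1],[0,0,0,0,-0.1,0,-1],[0,0,0,0,-0.05,0,-1]]])

```text
time: 8.73
tool_pos: [0.5192, -0.0494, 0.0626]
tool_rot: [0.0, 0.994, -0.106, 0.0]
contact_force: [-0.6, -0.8, -1.2]
gripper_width: 0.203
```

```bash
python3 look.py 4
```

```text
8.7333 [ 0.51916634 -0.04938792  0.0626082 ] F [-0.13713675 -0.03710862] 0.20311072307983064
scene wood 836 [-0.248 -0.058  0.005] [-0.038 -0.012  0.131] [-143.  -38.] [210.  43.] 5.4 z at min/max x [0.028 0.028]
scene wood 9 [ 0.095 -0.04   0.039] [ 0.101 -0.034  0.045] [ 98. -38.] [5. 5.] 18.0 z at min/max x [0.041 0.04 ]
scene res lane -1 (0.03, 0.13) [ 69.9 -39.8] [79.8 52.6] 0.3 694 0.03 0.11
scene res lane 1 (-0.2, -0.03) [-77.3  36.3] [50.3 49.4] 3.2 363 -0.103 -0.052
top wood 163 [-0.201 -0.054 -0.002] [-0.153  0.021  0.365] [-177.  -22.] [79. 34.] 63.7 z at min/max x [0.028 0.032]
top wood 139 [-0.12  -0.052  0.009] [-0.082  0.017  0.357] [-102.  -21.] [34. 69.] 13.9 z at min/max x [0.028 0.03 ]
top res lane -1 (0.03, 0.13) [ 73.9 -38.1] [76.6 50.8] 0.9 608 0.035 0.112
```

Request:
carry_out(moves=[[[0,0,0,0,-0.1,0,-1],[0,0,0,0,-0.1,0,-1],[0,0,0,0,-0.08,0,-1],[0,0,0,0,-0.06,0,-1],[0,0,0,0,0,0,-1]]])

```text
time: 9.25
tool_pos: [0.522, -0.0362, 0.0625]
tool_rot: [-0.0, 0.994, -0.106, 0.0]
contact_force: [0.6, -1.0, -1.8]
gripper_width: 0.206
```

```bash
python3 look.py 5
```

```text
9.25 [ 0.52197648 -0.03616386  0.0625269 ] F [-0.12361754 -0.03704892] 0.20626542195039632
scene wood 778 [-0.234 -0.093  0.005] [-0.038 -0.013  0.141] [-134.  -57.] [196.  78.] 6.2 z at min/max x [0.028 0.027]
scene wood 99 [ 0.027 -0.058  0.005] [ 0.041 -0.001  0.04 ] [ 34. -29.] [14. 56.] 0.0 z at min/max x [0.026 0.034]
scene res lane -1 (0.03, 0.13) [ 82.9 -39.6] [51.2 81.7] 88.6 697 0.042 0.124
scene res lane 1 (-0.2, -0.03) [-76.5  37.1] [47.5 49.8] 3.0 326 -0.101 -0.052
top wood 156 [-0.108 -0.053  0.006] [-0.065  0.021  0.367] [-87. -20.] [36. 74.] 19.2 z at min/max x [0.029 0.028]
top wood 151 [-0.182 -0.053  0.   ] [-0.139  0.022  0.368] [-160.  -19.] [74. 35.] 69.5 z at min/max x [0.028 0.03 ]
top res lane -1 (0.03, 0.13) [ 85.  -38.2] [82.1 50.4] 0.2 643 0.044 0.126
```

Request:
carry_out(moves=[[[0,0,0,0,-0.05,0,-1],[0,0,0,0,-0.04,0,-1],[0,0,0,0,-0.03,0,-1],[0,0,0,0,0,0,-1]]])

```text
time: 9.68
tool_pos: [0.5229, -0.0318, 0.0625]
tool_rot: [-0.0, 0.994, -0.106, 0.0]
contact_force: [0.3, -0.2, -1.5]
gripper_width: 0.202
```

```bash
python3 look.py 6
```

```text
9.6833 [ 0.52294395 -0.03183915  0.06252661] F [-0.11918602 -0.03707676] 0.20171679891130295
scene wood 758 [-0.23  -0.061  0.006] [-0.037  0.002  0.111] [-134.  -34.] [190.  61.] 10.4 z at min/max x [0.029 0.027]
scene wood 121 [ 0.027 -0.058  0.005] [ 0.046 -0.003  0.041] [ 37. -30.] [54. 19.] 89.6 z at min/max x [0.028 0.028]
scene res lane -1 (0.03, 0.13) [ 87.6 -39.2] [83.4 51.4] 0.5 714 0.046 0.129
scene res lane 1 (-0.2, -0.03) [-76.9  37.7] [48.6 51.1] 1.6 308 -0.101 -0.052
top wood 163 [-0.102 -0.053  0.007] [-0.057  0.019  0.377] [-79. -22.] [34. 75.] 23.3 z at min/max x [0.03  0.028]
top wood 141 [-0.175 -0.054 -0.003] [-0.136  0.023  0.368] [-154.  -18.] [76. 35.] 71.6 z at min/max x [0.029 0.028]
top res lane -1 (0.03, 0.13) [ 89.5 -38.3] [50.4 80.9] 89.8 641 0.049 0.13
```

View pics/look6.png

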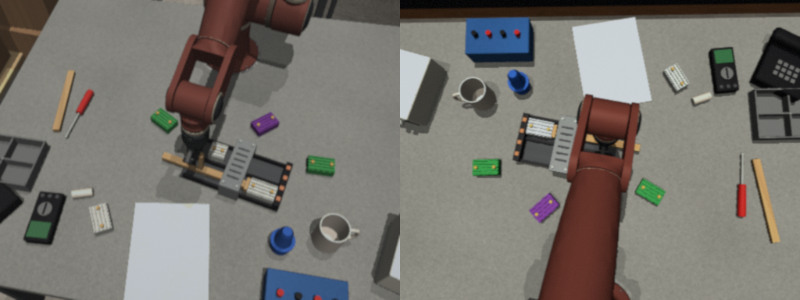

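The long resistor now sits against the end stop, at (540,128) in the right half of the picture, and the short one hasn't moved. Now I'll draw the stick back.

Request:
carry_out(moves=[[[0,0,0,0,0.2,0,-1],[0,0,0,0,0.5,0,-1],[0,0,0,0,0.8,0,-1],[0,0,0,0,0.8,0,-1],[0,0,0,0,0.8,0,-1],[0,0,0,0,0.8,0,-1],[0,0,0,0,0.8,0,-1],[0,0,0,0,0.5,0,-1]]])

```text
time: 10.45
tool_pos: [0.478, -0.2383, 0.0628]
tool_rot: [0.0, 0.994, -0.107, 0.0]
contact_force: [-0.2, -0.1, -1.3]
gripper_width: 0.2
```

Request:
carry_out(moves=[[[0,0,0,0,0.5,0,-1],[0,0,0,0,0.2,0,-1],[0,0,0,0,0,0,-1],[0,0,0,0,0,0,-1]]])

```text
time: 10.78
tool_pos: [0.4728, -0.2624, 0.0623]
tool_rot: [-0.0, 0.994, -0.107, -0.0]
contact_force: [-0.1, 0.2, -1.8]
gripper_width: 0.203
```

```bash
python3 look.py 7
```

```text
10.7833 [ 0.4727751  -0.26241756  0.06234658] F [-0.35515913 -0.03697379] 0.20308906469637378
scene wood 1006 [-0.467 -0.093  0.017] [-0.187 -0.018  0.148] [-326.  -57.] [279.  70.] 2.0 z at min/max x [0.028 0.029]
scene wood 9 [ 0.058 -0.045  0.039] [ 0.063 -0.032  0.048] [ 60. -38.] [ 5. 12.] 13.6 z at min/max x [0.044 0.04 ]
scene res lane -1 (0.03, 0.13) [ 89.1 -39.6] [52.2 81.4] 89.9 702 0.048 0.13
scene res lane 1 (-0.2, -0.03) [-77.9  37.5] [50.6 51.9] 3.0 362 -0.105 -0.052
top wood 651 [-0.339 -0.059 -0.001] [-0.186  0.023  0.353] [-260.  -16.] [ 75. 154.] 84.5 z at min/max x [0.03  0.029]
top wood 108 [-0.475 -0.048  0.   ] [-0.348  0.004  0.343] [-412.  -20.] [137.  15.] 17.9 z at min/max x [0.029 0.028]
top res lane -1 (0.03, 0.13) [ 89.7 -38.3] [50.7 79.7] 89.5 633 0.05 0.13
top res lane 1 (-0.2, -0.03) [-75.7  38.2] [50. 50.] 2.9 401 -0.101 -0.05
```

Request:
carry_out(moves=[[[0,0,0,0,0,0.15,-1],[0,0,0,0,0,0.1,-1],[0,0,0,0,0,0.03,-1],[0,0,0,0,0,0,-1],[0,0,0,0,0,0,0],[0,0,0,0,0,0,0.5],[0,0,0,0,0,0,0.6],[0,0,0,0,0,0,0.6]]])

```text
time: 11.55
tool_pos: [0.4733, -0.2629, 0.0518]
tool_rot: [0.0, 0.994, -0.106, 0.0]
contact_force: [-0.2, 0.1, -0.1]
gripper_width: 0.765
```

Request:
carry_out(moves=[[[0,0,0,0,0,0,0.6],[0,0,0,0,0,0,0.6],[0,0,0,0,0,0,0.6],[0,0,0,0,0,-0.2,0.6],[0,0,0,0,0,-0.5,0.6],[0,0,0,0,0,-0.8,0.6],[0,0,0,0,0,-0.8,0.6],[0,0,0,0,0,-0.8,0.6]]])

```text
time: 12.22
tool_pos: [0.4726, -0.2624, 0.177]
tool_rot: [-0.0, 0.994, -0.106, -0.0]
contact_force: [0.2, 0.2, -0.1]
gripper_width: 0.805
```

Request:
carry_out(moves=[[[0,0,0,0,0.8,-0.3,0.6],[0,0,0,0,0.8,0,0.6],[0,0,0,0,0.8,0,0.6],[0,0,0,0,0.4,0,0.6],[0,0,0,0,0,0,0.6],[0,0,0,0,0,0,0.6],[0,0,0,0,0,0,0.6]]])

```text
time: 12.8
tool_pos: [0.4493, -0.3711, 0.187]
tool_rot: [-0.001, 0.994, -0.106, -0.0]
contact_force: [0.2, -0.1, 0.1]
gripper_width: 0.8
```

```bash
python3 look.py 8
```

```text
12.8 [ 0.44930657 -0.37109139  0.18697524] F [-0.46633807 -0.03709777] 0.7996535332918924
scene wood 1213 [-0.467 -0.058  0.008] [-0.186 -0.018  0.1  ] [-326.  -33.] [ 40. 281.] 87.8 z at min/max x [0.017 0.017]
scene wood 33 [-0.529 -0.095  0.45 ] [-0.452 -0.045  0.481] [-489.  -69.] [ 4. 92.] 56.8 z at min/max x [0.458 0.469]
scene res lane -1 (0.03, 0.13) [ 88.7 -40.2] [51.5 81.4] 89.2 707 0.048 0.129
scene res lane 1 (-0.2, -0.03) [-77.3  36.4] [50.8 51.1] 4.8 355 -0.103 -0.052
top wood 1175 [-0.465 -0.055 -0.002] [-0.186 -0.016  0.099] [-325.  -31.] [ 39. 279.] 88.2 z at min/max x [0.018 0.017]
top wood 8 [-0.461 -0.003  0.39 ] [-0.453 -0.     0.396] [-457.   -1.] [1. 8.] 79.4 z at min/max x [0.395 0.392]
top res lane -1 (0.03, 0.13) [ 89.9 -38.3] [50.  80.4] 89.7 632 0.05 0.13
top res lane 1 (-0.2, -0.03) [-76.  38.] [49.7 50.2] 3.3 399 -0.101 -0.05
```

View pics/look8.png

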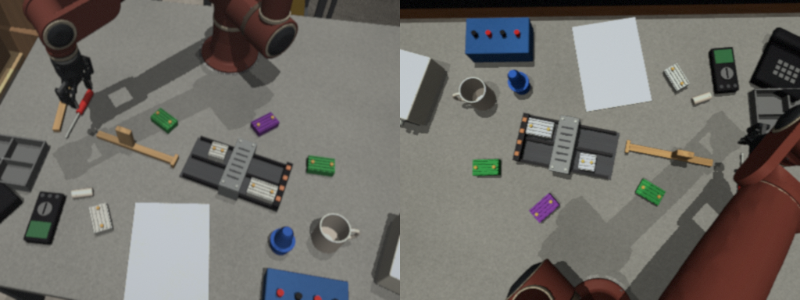

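The stick lies flat on the table, clear of the guard, from (627,148) to (712,162) in the right half. The resistor is home at (540,128) and the gripper is free.

```bash
python3 -c "
from plant import ticket
print(ticket.job_done())"
```

```text
the job is handed in; nothing more can be done
None
```

I gripped the push stick by its upright grip and pushed the long resistor along its lane, under the guard, to the end stop. I then drew the stick back out, laid it flat on the table and lifted the gripper clear. The job was handed in at about 13 s.

Last checks, from both cameras, in the fixture frame:
- **Long resistor:** its centre is at x ≈ 0.089–0.090 m, its front is within about 1 mm of the end stop, and it is within 1° of the lane.
- **Stick:** the pushing face is at x ≈ −0.186 m, off the bed. The bar top is level at about 17–18 mm, so the stick is lying flat.
- **Short resistor:** it moved no more than about 1 mm, which is within measurement noise.
- **Robot:** nothing is being touched, with contact force about 0.2 N.

I found no failed checks. The two cameras differed by about 2 mm, which is the stated calibration error.

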